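# Find the release groove in the spectrometer's front rail and open the sample lid

## Robot

A 7-joint arm with a two-finger parallel gripper is mounted at the origin on the work surface. World frame = base frame: x ahead of the robot, y to its left, z up, the work surface at z = 0. Lengths are in m, angles in rad, forces in N, time in s.
With the tool pointing down it reaches from about 0.425 to 0.8 m from the base axis. Payload 8.3 kg.
Tool frame: the origin (TCP) lies between the finger pads; the fingertips stand 8 mm ahead of it and the grasp point (between the pads) lies 11 mm behind it; z points along the fingers, y is the line along which they close (so a half turn about z gives the same grasp; the last joint's range is limited). The gripper opens to 85 mm and grips with 20 to 120 N. Pads are 22 mm wide; open, the fingers measure 114 mm over their backs; the gripper's body (76 mm by 85 mm) begins 54 mm behind the grasp point. The pads swing forward as they close: fully open they stand 13 mm farther back than shut.
Start: joints at [1.165, 0.383, 0.016, 1.37, -0.006, 1.388, -0.046], TCP at [0.21, -0.589, 0.239] pointing down, gripper open.
Joint ranges: [-2.95, 2.95], [-0.25, 2.06], [-1.52, 1.56], [0.18, 2.33], [-1.44, 4.58], [0.02, 2.06], [-3.01, 3.01]. Speed limits (rad/s): [2.39, 2.39, 3.01, 3.01, 3.14, 3.14, 3.14].

## Interface

Orientations are given as a 3x3 rotation matrix whose columns are the frame's x, y, z axes.
In Python, from rig import r, viewer gives the robot as it stands. The module is installed in compiled form; this text tells all that it offers. Calls block until the motion is done:
- r.movep(position, orientation): joint-space move of the TCP to a pose.
- r.line_to(position, rate=0.15, rotation=None): straight line of the TCP; rotation=None keeps the orientation; rate is the mean speed in m/s.
- r.movej(angles): joint-space move.
- r.command_gripper(opening): finger opening in m; the grip force is fixed at half the most; returns when the fingers have stopped.
- r.sleep(seconds).
- r.inverse_kinematics(position, orientation): joint angles nearest the present ones, or None.
- r.observe(): the state.
- viewer.get_image(name): name is "side" or "top" or "wrist"; returns a dict with "frame" (480x640x3 uint8, red, green, blue), "intrinsics" (3x3 intrinsics, pixels), "rvec" (rotation vector, rad) and "tvec" (3), from world to camera coordinates, as OpenCV has them; the wrist camera has in their place "T_tool_cam" (4x4, takes a point from camera to tool coordinates, whose origin is the TCP and whose axes are the flange's). Camera axes: x right, y down, z forward; pixel columns grow to the right and rows downward; lengths in m; the calibration is good to about 2 mm. A picture is of the moment at which its call begins: read the wrist's pose just before it. There is no depth.
A pose or a line that the arm cannot do raises r.Unreachable and nothing moves.
- r.finish_job(): hands the job in; it is judged then, once.
The state is a dict: "time": time; "joint_positions": joint angles; "qd": joint speeds; "joint_efforts": joint torques, N m; "eef_pos": TCP position; "eef_rot": TCP orientation; "wrist_force": force on the tool from outside, world axes, zero at the start; "torque": the same for the moment, N m; "finger_gap": finger opening in m; "grasp_force": force on a finger pad.
Only numpy, scipy, OpenCV 4.12 (cv2) and the standard library are available. Lean on these libraries where they do the work, as an engineer would, in place of code of your own. Each camera call takes 0.05 s, during which the arm holds its last target. There are 200 camera calls.

## Task

Open the spectrometer's sample compartment: run a fingertip along the front edge of the grey front rail until it drops into the thumb groove, then press down the catch inside the groove so that the lid springs open, and draw back so that it can swing up all the way. Use light pushes only and grasp nothing; leave everything standing on and around the instrument where it is.

Things in the scene. Friction and masses are not known exactly. Their poses are not given: they have to be found in the camera images.
- spectrometer: Bench-top infrared spectrometer, fixed, 366 deep (its x, front to back; front faces the robot), 500 wide (its y), 185 high. Origin: centre of footprint, on the bench. Two pale housings (|y| 100 to 250), tops 168 up, fronts 4 ahead of the rail; between them the dark grey sample compartment. On the +y housing two black caps, 18 high, 20 or more behind the rail.
- rail_mid (a point): On the spectrometer: middle of the upper front edge of the front rail, 165 above the bench. The rail is a fixed grey bar along the compartment's front (y -100 to +100), 34 from front to back, with a flat top at this height and a plain upright front face that goes on flush into the panel below. Somewhere in it is one thumb groove.
- rail_end (a point): On the spectrometer: the rail's upper front edge where it meets the +y housing, 100 from rail_mid. The thumb groove, same grey, differs in place from one instrument to the next: its middle lies anywhere within 65 of rail_mid along the rail. It is 46 wide, 26 deep from the front face, open to front and top; its bottom is the catch, 18 below the rail's top. No reading gives its place.
- release_catch (a joint): Rocker catch forming the groove's bottom, 43 wide, 24 front to back, grey; 0 up, 0.22 rad fully down (hard stop). Turns about a level axis along the rail, 45 behind its front face, so its front dips most. Lets the lid go at about 0.15 rad: 4.5 down at 30 from the axis (full: 6.6), 6 at the front lip (full: 9). Starts at 2 to 3 N, 5 to 8 N to hold down; springs back up.
- sample_lid (a joint): Flat grey lid of the sample compartment, 214 deep, 196 wide, level with the rail's top and just behind it, hinged at its back edge; 0 shut and caught, 1.2 rad fully open (stop). Once let go, its spring (about 1 N at the edge) swings it up in about two seconds and holds it open; a hand over the groove blocks it until drawn back to the front.
- sample_vial: Bystander, loose: small glass jar with a cap, diameter 24, 46 high, loose on top of the spectrometer's right-hand housing (to its -y side); origin under its centre
- pellet_ring: Bystander, loose: steel ring, outer diameter 38, 8 high, loose on the same housing; origin under its centre
- pellet_die: Bystander, loose: turned steel die, diameter 54, 60 high, standing on the bench in front of the spectrometer; origin under its centre
- agate_mortar: Bystander, loose: small stone bowl, diameter 68, 28 high, on the bench; origin under its centre
- spatula: Bystander, loose: narrow steel lab spatula, 160 long, 16 wide, 5 thick, lying on the bench along its own x; origin near its middle
- mouse: Bystander, loose: computer mouse 104 x 58 x 35, on a thin black mat; origin under its centre
- beaker: Bystander, loose: glass beaker, diameter 68, 90 high, on the bench; origin under its centre

How it is judged:
On the way, in this order (a step that is already met when the one before it is completed fails the run):
1. a finger feels the front rail itself, while the lid is shut and the catch up ((contact force between the fingers and front_rail_c0 above 0.3 N or contact force between the fingers and front_rail_c1 above 0.3 N) and value of joint sample_lid below 0.05 rad and value of joint release_catch below 0.08 rad), for 0.05 s.
2. a finger presses the catch in the groove down far enough to let the lid go (contact force between the fingers and release_catch_c0 above 0.5 N and value of joint release_catch above 0.13 rad), for 0.05 s.
At the end, for the whole second after the job is handed in: The sample lid stands open by more than 1.05 rad (its stop is at 1.2) and at rest, the catch has sprung back up (below 0.05 rad), and every loose thing is within 30 mm of where it stood (value of joint sample_lid above 1.05 rad and velocity of joint sample_lid below 0.1 rad/s and value of joint release_catch below 0.05 rad and distance of each of sample_vial, pellet_ring, pellet_die, agate_mortar, spatula, mouse, beaker from where it was at the start of the episode below 0.03 m); the robot touches nothing.
It fails at once if the rail, the catch, the lid or the instrument is pushed with more than 60 N (contact force between the fingers and front_rail_c0 above 60 N or contact force between the fingers and front_rail_c1 above 60 N or contact force between the fingers and release_catch_c0 above 60 N or contact force between the fingers and spectrometer above 60 N).
It fails at once if a loose thing is shifted, lifted or carried by more than 30 mm (not (distance of each of sample_vial, pellet_ring, pellet_die, agate_mortar, spatula, mouse, beaker from where it was at the start of the episode below 0.03 m)).
It also fails if it takes over 58 s, if anything falls off the work surface, if the arm or the gripper's body presses on something with over 40 N, if the wrist force passes 120 N, or if a joint passes its speed limit or range.

## Working session

There is one attempt and no reset: what is moved stays moved. The work goes in short steps, each a Python script; the robot and the scene stay as the last script left them, time stands still between calls to the robot, and variables do not carry over. Pictures are saved under pics/ and viewed, at most 10 in all, crops included, and the job is handed in when it is done.

```bash
mkdir -p pics; python3 - <<'E'
from rig import r,viewer
import cv2,numpy as np,pickle
d={}
for n in("side","top"):
    g=viewer.get_image(n);d[n]=g
    cv2.imwrite(f"pics/{n}0.png",g["frame"][:,:,::-1])
    R=cv2.Rodrigues(np.array(g["rvec"],float))[0];print(n,-R.T@np.array(g["tvec"]).ravel(),R[2],g["intrinsics"])
pickle.dump(d,open("d0.pkl","wb"))
print(viewer.get_image("wrist")["T_tool_cam"]); o=r.observe();print(o["time"],o["eef_rot"],o["wrist_force"])
E
```

```text
side [ 0.14313095 -0.46736452  0.84300586] [ 0.40585017  0.58977632 -0.69817586] [[483.41056672   0.         322.65841208]
 [  0.         483.41056672 250.0550037 ]
 [  0.           0.           1.        ]]
top [0.42644135 0.09894738 1.79634455] [ 0.07737356  0.00909706 -0.99696067] [[605.41601191   0.         315.69536468]
 [  0.         605.41601191 248.7648559 ]
 [  0.           0.           1.        ]]
[[ 5.97196212e-04 -9.50454049e-01 -3.10864511e-01  7.97846550e-02]
 [ 9.99999822e-01  5.72103526e-04  1.71901234e-04 -4.94676597e-04]
 [ 1.44624591e-05 -3.10864558e-01  9.50454221e-01 -1.34493723e-01]
 [ 0.00000000e+00  0.00000000e+00  0.00000000e+00  1.00000000e+00]]
0.15 [[ 9.41797475e-01  3.36180310e-01 -5.61814038e-04]
 [ 3.36180774e-01 -9.41796426e-01  1.40674285e-03]
 [-5.61952062e-05 -1.51373794e-03 -9.99998853e-01]] [ 0.65965976 -0.50543292  0.92711925]
```

View pics/side0.png

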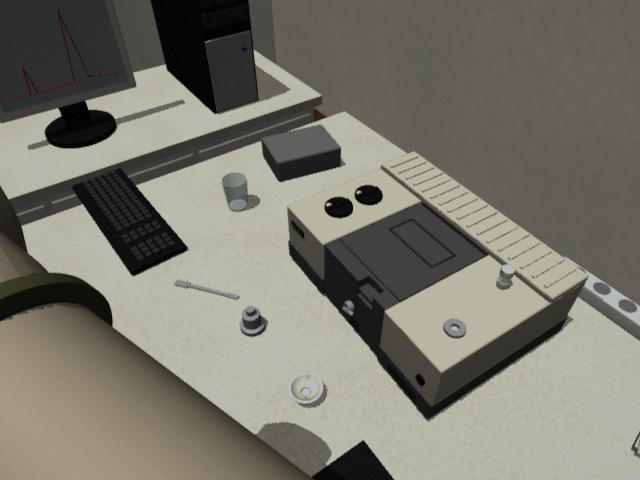

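View pics/top0.png

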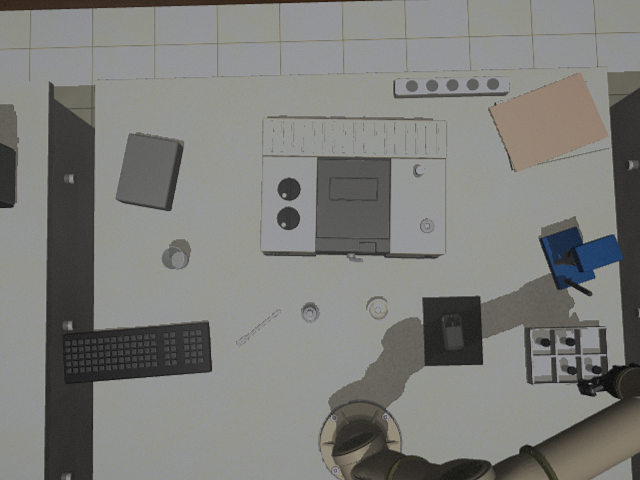

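Side view: the instrument has its compartment in the middle and a groove-like notch near (370,290). In the top view the notch is near (368,247). The die is at about (310,312) and the mortar at about (377,308). I'll enlarge both views.

```bash
python3 - <<'E'
import cv2,numpy as np,pickle
d=pickle.load(open("d0.pkl","rb"))
a=d["top"]["frame"][225:275,250:460,::-1];b=d["side"]["frame"][210:380,280:450,::-1]
a=cv2.resize(a,None,fx=3.8,fy=3.8,interpolation=2);b=cv2.resize(b,None,fx=2.35,fy=2.35,interpolation=2)
c=np.zeros((600,800,3),np.uint8);c[:a.shape[0],:a.shape[1]]=a;c[195:195+b.shape[0],:b.shape[1]]=b[:405]
c=(255*(c/255.)**.5).astype(np.uint8);cv2.imwrite("pics/c1.png",c)
E
```

```text
(no output)
```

View pics/c1.png

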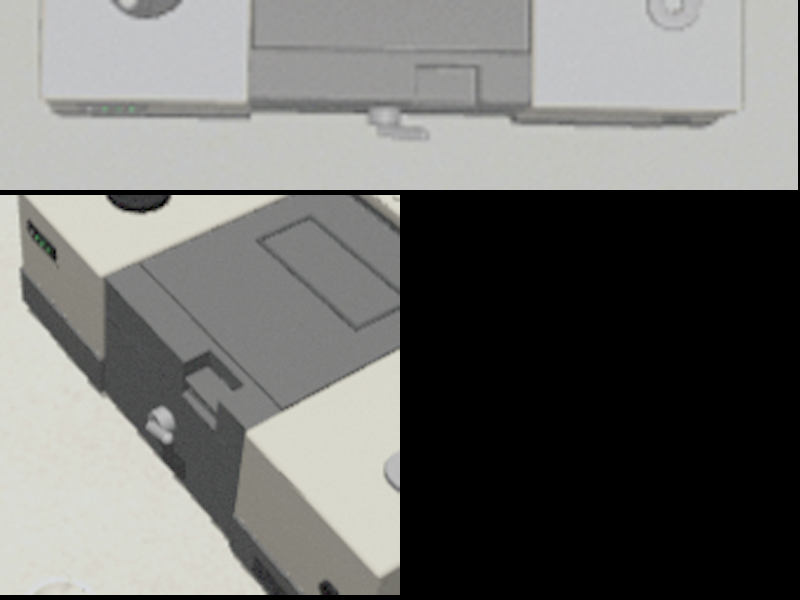

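The crop shows the groove in both views. In the top crop its front corners are at (416,104) and (477,107). In the side crop they are at about (183,375) and (218,405). A white knob sticks out of the panel lower down. I'll cast rays for these points.

```bash
cat >h.py <<'E'
import cv2,numpy as np,pickle
d=pickle.load(open("d0.pkl","rb"))
def ray(n,p):
    g=d[n];R=cv2.Rodrigues(np.array(g["rvec"],float))[0];C=-R.T@np.array(g["tvec"]).ravel()
    return C,R.T@np.linalg.inv(g["intrinsics"])@[p[0],p[1],1]
def onz(n,p,z):
    C,v=ray(n,p);return C+v*(z-C[2])/v[2]
T=lambda x,y:("top",(250+x/3.8-.5,225+y/3.8-.5))
S=lambda x,y:("side",(280+x/2.35-.5,210+(y-195)/2.35-.5))
E
python3 - <<'E'
from h import *
np.set_printoptions(precision=4,suppress=True)
for k,p,z in[("housL",T(43,99),.168),("housR",T(740,108),.168),("endL",T(250,101),.168),("endR",T(531,107),.168),("gL",T(416,104),.165),("gR",T(477,107),.165),("gLb",T(416,66),.165),("gRb",T(478,66),.165),
 ("s endL",S(105,277),.168),("s endR",S(247,430),.168),("s gL",S(183,374),.165),("s gR",S(219,403),.165),("s gLb",S(209,350),.165),("s gRb",S(243,383),.165),
 ("die",("top",(310,312)),.06),("mortar",("top",(377,308)),.028),("vial",("top",(419,170)),.21),("ring",("top",(427,226)),.175)]:
    print(k,onz(*p,z))
a,b=ray(*T(383,115)),ray(*S(160,415))
A=np.array([a[1],-b[1]]).T;s=np.linalg.lstsq(A,b[0]-a[0],rcond=None)[0];print("knob",a[0]+s[0]*a[1],b[0]+s[1]*b[1])
E
```

```text
housL [0.5514 0.2621 0.168 ]
housR [ 0.5336 -0.2317  0.168 ]
endL [0.5466 0.115  0.168 ]
endR [ 0.5377 -0.084   0.168 ]
gL [ 0.5419 -0.0028  0.165 ]
gR [ 0.5388 -0.046   0.165 ]
gLb [ 0.569  -0.0035  0.165 ]
gRb [ 0.568  -0.0476  0.165 ]
s endL [0.5474 0.1145 0.168 ]
s endR [ 0.5389 -0.0845  0.168 ]
s gL [ 0.5357 -0.0101  0.165 ]
s gR [ 0.5402 -0.0499  0.165 ]
s gLb [ 0.5689 -0.0018  0.165 ]
s gRb [ 0.5686 -0.0448  0.165 ]
die [0.3806 0.1351 0.06  ]
mortar [ 0.387  -0.0591  0.028 ]
vial [ 0.7525 -0.1649  0.21  ]
ring [ 0.6067 -0.1868  0.175 ]
knob [0.54   0.017  0.0845] [0.5375 0.0186 0.0842]
```

```bash
cat >>h.py <<'E'
f=np.array([.99935,-.036,0]);u=np.array([.036,.99935,0]);M=np.array([.5460,.0153,0])
def P(a,s,z): return M+a*f+s*u+np.array([0,0,z])   # a behind rail face, s along rail from mid
Rn=np.array([f,-u,[0,0,-1.]]).T; Rf=np.array([-f,u,[0,0,-1.]]).T
E
python3 - <<'E'
from h import *; from rig import r,viewer
np.set_printoptions(precision=3,suppress=True)
r.command_gripper(0.0)
o=r.observe();p=np.array(o["eef_pos"]);r.line_to(p+[0,0,.12])
for n,R in(("n",Rn),("f",Rf)): print(n,r.inverse_kinematics(P(-.06,.02,.30),R),r.inverse_kinematics(P(0.01,-.04,.15),R))
R=Rf if r.inverse_kinematics(P(-.06,.02,.30),Rf) is not None else Rn
r.movep(P(-.06,.02,.30),R)
o=r.observe();print(o["time"],o["eef_pos"],o["eef_rot"],o["wrist_force"],o["finger_gap"])
pickle.dump((o["eef_pos"],o["eef_rot"]),open("w.pkl","wb"))
w=viewer.get_image("wrist")["frame"][:,:,::-1];s=viewer.get_image("side")["frame"][:,:,::-1]
cv2.imwrite("pics/w1.png",np.hstack([cv2.resize(w,(400,300)),cv2.resize(s,(400,300))]))
E
```

```text
n [ 0.571  0.119 -0.774  1.599  0.083  1.458 -1.816] [ 0.448  0.35  -0.57   1.671  0.202  1.18  -1.778]
f [ 0.588  0.121 -0.795  1.598  0.087  1.459  1.323] [ 0.549  0.379 -0.703  1.667  0.26   1.192  1.319]
4.3083 [0.487 0.036 0.3  ] [[-0.999  0.038 -0.   ]
 [ 0.038  0.999 -0.   ]
 [ 0.    -0.    -1.   ]] [ 0.768 -0.167  1.13 ] 0.00022129488247741604
```

View pics/w1.png

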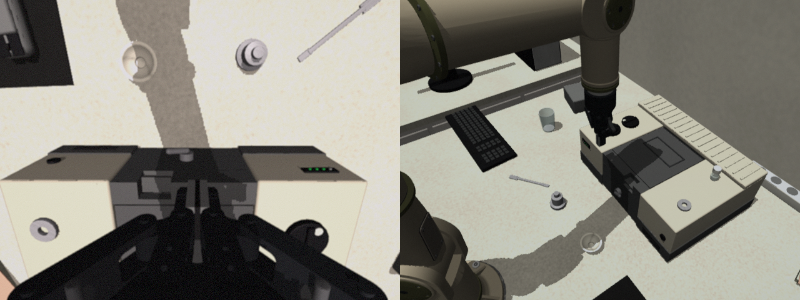

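The wrist view (left half) shows the groove near (155,185) and the closed fingers in front of the rail to its +y side, as planned. Next I lower the tip, feel for the face, then slide toward -y.

```bash
cat >>h.py <<'E'
def F(r): return np.array(r.observe()["wrist_force"])
E
python3 - <<'E'
from h import *; from rig import r
np.set_printoptions(precision=4,suppress=True)
z=.165
r.line_to(P(-.045,.02,z)); r.sleep(.2); F0=F(r);print("F0",F0)
a=-.03;r.line_to(P(a,.02,z))
while a<.003:
    a+=.001;r.line_to(P(a,.02,z),rate=.03);fx=(F(r)-F0)@f
    if fx<-2:break
print("contact a",a,F(r)-F0,r.observe()["eef_pos"]); r.sleep(.15);print(F(r)-F0)
s=.02;L=[]
while s>-.07:
    s-=.002;r.line_to(P(a,s,z),rate=.03);d=F(r)-F0
    e=np.array(r.observe()["eef_pos"])-M
    L.append((round(s,3),*np.round([d@f,d@u,d[2],e@f],4)))
    if d@f>-0.5 or abs(d@u)>12:break
    if d@f>-1.5:a+=.0005
    if d@f<-6:a-=.0005
for l in L:print(*l)
print(a,r.observe()["time"]);pickle.dump((a,s,F0),open("st.pkl","wb"))
E
```

```text
F0 [-1.1031  0.3179  0.1914]
contact a -0.011999999999999983 [-4.6516 -0.5332  2.7271] [0.534  0.0357 0.1648]
[-3.4775 -0.5303  2.823 ]
0.018 -3.3843 0.8608 1.8193 -0.0127
0.016 -3.1003 3.001 -0.19 -0.0127
0.014 -4.3244 2.1979 0.6605 -0.0127
0.012 -3.4764 2.6748 -0.3316 -0.0128
0.01 -3.1417 1.5082 0.3102 -0.0128
0.008 -3.5867 2.652 -0.6591 -0.0128
0.006 -3.2517 2.5075 -0.1597 -0.0128
0.004 -3.0708 2.1506 0.2501 -0.0128
0.002 -2.93 1.3393 -0.1323 -0.0128
0.0 -3.9096 2.0891 0.1861 -0.0128
-0.002 -3.7002 2.0889 -1.1893 -0.0128
-0.004 -4.0863 2.3411 0.4078 -0.0128
-0.006 -3.578 2.0343 -0.0771 -0.0129
-0.008 -2.8388 2.4797 -0.8072 -0.0129
-0.01 -3.492 3.0758 -0.3818 -0.0129
-0.012 -4.0698 1.6872 0.1326 -0.0129
-0.014 -3.0983 2.1435 -0.1825 -0.0129
-0.016 -4.3041 2.2054 0.7391 -0.0129
-0.018 -3.7245 2.8191 0.4228 -0.0128
-0.02 -4.4329 2.139 2.374 -0.0128
-0.022 -5.2494 1.832 1.9472 -0.0127
-0.024 -3.367 2.2814 0.1965 -0.0125
-0.026 1.5461 0.4187 -0.5564 -0.0114
-0.011999999999999983 16.3167
```

The tip dropped into the groove at s = -0.026, which agrees with the groove middle seen at s ≈ -0.040. Now in, centre and press.

```bash
python3 - <<'E'
from h import *; from rig import r
np.set_printoptions(precision=4,suppress=True)
a,s,F0=pickle.load(open("st.pkl","rb"));z=.165
r.line_to(P(a,-.038,z),rate=.04)
while a<.007:
    a+=.002;r.line_to(P(a,-.038,z),rate=.04);d=F(r)-F0
    if d@f<-4: a-=.002;r.line_to(P(a,-.038,z));break
print("in",a,d@f,d@u,d[2])
zc=None
while z>.140:
    z-=.001;r.line_to(P(a,-.038,z),rate=.03);r.sleep(.05);d=F(r)-F0
    print(round(z,3),np.round([d@f,d@u,d[2],r.observe()["eef_pos"][2]],4))
    if zc is None and d[2]>1.8: zc=z
    if d[2]>18 or (zc and z<zc-.0065):break
r.sleep(.15);print(F(r)-F0,r.observe()["time"])
pickle.dump((a,z,F0),open("st2.pkl","wb"))
E
```

```text
in 0.008000000000000018 0.6934092699604406 0.1425846164850196 -0.120991582997942
0.164 [ 1.4317 -0.1864 -0.2954  0.1639]
0.163 [ 1.2901  0.5681 -0.5692  0.1629]
0.162 [ 0.8196 -0.3114 -0.529   0.162 ]
0.161 [ 1.9311 -0.2855 -0.5853  0.161 ]
0.16 [ 0.3725 -0.0382 -0.1096  0.16  ]
0.159 [ 0.5546 -0.2744  0.2025  0.159 ]
0.158 [1.9729 0.4868 0.6945 0.158 ]
0.157 [ 1.7378  0.1071 -0.089   0.157 ]
0.156 [ 1.3269 -0.2167 -1.1079  0.156 ]
0.155 [ 1.0297 -0.4297  1.3431  0.1552]
0.154 [-3.8694 -1.3272  4.1661  0.1541]
0.153 [-4.9259 -0.0582  6.9344  0.1532]
0.152 [-7.374  -0.4305  7.6994  0.1522]
0.151 [-9.2527  0.0057 10.051   0.1512]
0.15 [-10.3955  -0.0748  11.2308   0.1502]
0.149 [-13.3276  -0.2728  12.4831   0.149 ]
0.148 [-15.5407   0.0595  17.5416   0.1485]
0.147 [-18.9195  -0.8395  24.3522   0.1483]
[-18.3869  -0.6081  23.1419] 24.8167
```

The catch bottomed after about 7 mm of travel at 24 N, which is the hard stop. I'll lift, draw back and look.

```bash
python3 - <<'E'
from h import *; from rig import r,viewer
a,z,F0=pickle.load(open("st2.pkl","rb"))
r.line_to(P(a-.002,-.038,.158),rate=.05);print(F(r)-F0)
r.line_to(P(-.10,-.038,.158),rate=.12);r.sleep(3)
o=r.observe();print(o["time"],o["eef_pos"],F(r)-F0)
s=viewer.get_image("side")["frame"][:,:,::-1];t=viewer.get_image("top")["frame"][:,:,::-1]
cv2.imwrite("pics/e1.png",np.hstack([cv2.resize(s,(400,300)),cv2.resize(t,(400,300))]))
E
```

```text
[ 1.38618785  0.302751   -0.37533349]
29.225 [ 0.44470022 -0.01908328  0.15799144] [ 0.7245093  -0.48492735  0.77242693]
```

View pics/e1.png

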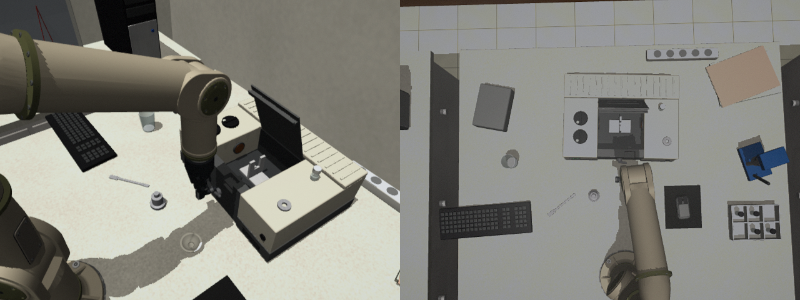

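The pictures show the lid standing wide open, upright near (275,120) in the side view. The vial, ring, die and mortar are where they were, and the hand is clear in front, so I'm handing in.

```bash
python3 -c "
from rig import r
print(r.finish_job(), r.observe()['time'])"
```

```text
the job is handed in; nothing more can be done
the job is handed in; nothing more can be done
```

The job is handed in: the finger felt along the rail into the groove, pressed the catch to its stop at about 24 N, and the last pictures showed the lid wide open, the hand clear and no loose thing visibly moved; no verdict came back.

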